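# Make up the seasoning tray

### The arm

A 6-joint arm with a two-finger parallel gripper is mounted at the origin on a cart in front of the work surface, level with it; the furniture and walls round the work are solid. World frame = base frame: x ahead of the robot, y to its left, z up, the work surface at z = 0. Lengths are in mm, angles in degrees, forces in N, time in s.
With the tool pointing down it reaches from about 300 to 850 mm from the base axis. Payload 4.2 kg.
Tool frame: the origin (TCP) lies midway between the tips of the shut fingers; the grasp point (between the pads) lies 19 mm behind it; z points along the fingers, y is the line along which they close (so a half turn about z gives the same grasp; the last joint's range is limited). The gripper opens to 91 mm and grips with 3 to 60 N. Pads are 32 mm wide; open, the fingers measure 118 mm over their backs; the gripper's body (76 mm by 178 mm) begins 60 mm behind the grasp point.
Start: joints at [-67.494, 18.312, 89.639, -0, 72.044, -1.146], TCP at [230.681, -526.716, 213.976] pointing down, gripper open.
Joint ranges: [-177.97, 177.97], [-48.28, 115.42], [12.27, 149.76], [-77.06, 257.06], [2.81, 150.46], [-146.56, 146.56]. Speed limits (degrees/s): [147.25, 147.25, 180, 180, 180, 180].

### API

Orientations are given as [roll, pitch, yaw] about the fixed x, y, z axes, in that order (R = Rz(yaw) Ry(pitch) Rx(roll)).
In Python, from workcell import env gives the robot as it stands.
- The arm moves only by the shell command python3 -m jog 'ROWS' [FORCE]. ROWS is a JSON object of lists of equal length, an entry for each row: "jaw": the finger opening in mm, from 0 to 91.2; "slide": the shift along the tool's x, y, z in units of 30 mm (1.0 is 30 mm), a list of three; "spin": the turn about the tool's z in units of 8 degrees (1.0 is 8 degrees). In form: {"jaw": [jaw, ...], "slide": [[dx, dy, dz], ...], "spin": [spin, ...]}. A call has 1 to 10 rows; each row shifts and turns the commanded pose from where the row before left it, along the tool's axes as they then stand; what a row does not reach is not made up. A row lasts 1/10 s, in which the tool goes at most 50 mm and 8.59 degrees, less where a joint would pass 70% of its speed; a pose out of reach is approached as far as the arm can. A call is refused whole if a number of a shift passes 1 or a number of a turn 1, either way. A call with a gripper value outside its range is refused whole. The fingers move at their own pace and stop on an object; FORCE is the grip in N (left out, the last holds). Time passes only in rows, so rows that do not move let the fingers close. It gives the time, the measured TCP pose, the force, the opening and the grip force at its end, in the units of the state.
- env.state(): the state, without advancing time (a new reading comes with each control period).
- env.grab_frame(name): name is "side" or "top"; returns the picture (480x640x3 uint8, red, green, blue); there is no depth.
- env.camera_model(name): a dict with "fx", "fy", "cx", "cy" (pixels), "camera_from_world" (4x4, takes a point from world to camera coordinates). Camera axes: x right, y up, looking along -z (the intrinsics and any distortion apply to the point x, -y, -z); pixel columns grow to the right and rows downward; lengths in mm; the calibration is good to about 2 mm. A picture is of the moment at which its call begins. camera_model takes no time and is no camera call.
- env.job_done(): hands the job in; it is judged then, once.
The state is a dict: "time_s": time; "qpos": joint angles; "qvel": joint speeds; "effort": joint torques, N m; "ee_pos": TCP position; "ee_rot": TCP orientation; "force": force on the tool from outside, world axes, zero at the start; "torque": the same for the moment, N m; "gripper_width": finger opening in mm; "gripper_force": force on a finger pad.
Only numpy, scipy, OpenCV 4.12 (cv2) and the standard library are available. Lean on these libraries where they do the work, as an engineer would, in place of code of your own. Each camera call takes 0.05 s, during which the arm holds its last target. There are 200 camera calls.

### The job

Make up the seasoning tray for the table: put the lemon in the compartment with the yellow pad, the garlic bulb in the one with the blue pad, the white mill on the white pad and the black mill on the black pad, the mills standing upright. The onion and the green lime do not belong in it: leave them where they are on the worktop.

Things in the scene. Friction and masses are not known exactly. Their poses are not given: they have to be found in the camera images.
- lemon: yellow lemon, 78 mm long (its x), 55 mm wide (its y), 56 mm high (its z), about 0.11 kg, loose; lies on the worktop with its z up. Origin: at the centre of its underside
- garlic: pale pinkish-white garlic bulb, 60x57 mm, 58 mm high to the tip of its stalk, widest about 20 mm up, about 0.04 kg, loose; stands with its z up. Origin: at the centre of its underside
- salt_mill: mill with a white body and a grey head, round, 52 mm diameter, 144 mm high (the head, the top 46 mm, is 48 mm in diameter and fixed), about 0.2 kg, loose; stands with its z up. Origin: at the centre of its foot
- pepper_mill: mill with a black body and a grey head, otherwise the same as the white one: 52 mm diameter, 144 mm high (the head, the top 46 mm, is 48 mm in diameter and fixed), about 0.2 kg, loose; stands with its z up. Origin: at the centre of its foot
- pad_yellow: yellow pad, 84x84x2 mm, where the lemon belongs: lines one of the 2 x 2 compartments of a fixed wooden tray (200x200 mm, low bar handle on two sides). Origin: centre of its underside; top 2 mm higher; z up, x and y along the walls. Compartment: 90x90 mm inside, centred on the pad, next one 95 mm away; walls 5 mm thick, tops 19 mm above the pad's underside
- pad_blue: blue pad, 84x84x2 mm, where the garlic bulb belongs: lines one of the 2 x 2 compartments of a fixed wooden tray (200x200 mm, low bar handle on two sides). Origin: centre of its underside; top 2 mm higher; z up, x and y along the walls. Compartment: 90x90 mm inside, centred on the pad, next one 95 mm away; walls 5 mm thick, tops 19 mm above the pad's underside
- pad_white: white pad, 84x84x2 mm, where the white mill belongs: lines one of the 2 x 2 compartments of a fixed wooden tray (200x200 mm, low bar handle on two sides). Origin: centre of its underside; top 2 mm higher; z up, x and y along the walls. Compartment: 90x90 mm inside, centred on the pad, next one 95 mm away; walls 5 mm thick, tops 19 mm above the pad's underside
- pad_black: black pad, 84x84x2 mm, where the black mill belongs: lines one of the 2 x 2 compartments of a fixed wooden tray (200x200 mm, low bar handle on two sides). Origin: centre of its underside; top 2 mm higher; z up, x and y along the walls. Compartment: 90x90 mm inside, centred on the pad, next one 95 mm away; walls 5 mm thick, tops 19 mm above the pad's underside
- onion: brown onion shaped like the garlic bulb but larger, 82x83 mm, 94 mm high, loose; does not belong in the tray and stays where it is. Origin: at the centre of its underside
- lime: green lime shaped like the lemon, a little smaller: 64 mm long (its x), 50 mm wide, 50 mm high, loose; does not belong in the tray and stays where it is. Origin: at the centre of its underside

How it is judged:
By the outcome, as a careful person would: the job done as asked, in the order asked, and still so for the second after the job is handed in, with the robot touching nothing.
It also fails if it takes over 112 s, if anything falls off the work surface, if the arm or the gripper's body presses on something with over 40 N, if the wrist force passes 120 N, or if a joint passes its speed limit or range.

## Working session

There is one attempt and no reset: what is moved stays moved. The work goes in short steps, Python scripts to look and compute and a shell command to move; the robot and the scene stay as the last step left them, time stands still between calls to the robot, and variables do not carry over. Pictures are saved under pics/ and viewed, at most 14 in all, crops included, and the job is handed in when it is done.

```bash
mkdir -p pics; ls; python3 - <<'E'
from workcell import env
import cv2,numpy as np
for n in("side","top"):
    cv2.imwrite(f"pics/{n}0.png",env.grab_frame(n)[:,:,::-1])
    m=env.camera_model(n); print(n,{k:(np.round(v,4).tolist()) for k,v in m.items()})
print(env.state())
E
```

```text
pics
side {'fx': 536.1665, 'fy': 536.1665, 'cx': 312.1607, 'cy': 243.7503, 'camera_from_world': [[0.3539, 0.9352, -0.0104, -243.6425], [-0.7581, 0.2934, 0.5824, 360.4986], [0.5477, -0.1983, 0.8128, -1338.7904], [0.0, 0.0, 0.0, 1.0]]}
top {'fx': 435.5978, 'fy': 435.5978, 'cx': 317.592, 'cy': 236.0725, 'camera_from_world': [[0.0169, -0.9999, 0.0005, 76.315], [0.9747, 0.0166, 0.2228, -537.1139], [-0.2228, -0.0032, 0.9749, -757.5549], [0.0, 0.0, 0.0, 1.0]]}
{'time_s': 0.1, 'qpos': array([-6.74950671e+01,  1.83469885e+01,  8.97002490e+01, -2.83096338e-03,
        7.20434836e+01, -1.14476324e+00]), 'qvel': array([ 0.02949159, -0.19149511, -0.18134706, -0.00218285,  0.02151   ,
        0.02355855]), 'effort': array([-1.92210546e-04, -4.13334775e+01, -2.32508790e+01,  7.28944922e-02,
        4.21377621e-02, -6.18842432e-05]), 'ee_pos': array([ 230.47911967, -526.2868638 ,  213.20863049]), 'ee_rot': array([-1.79909243e+02,  8.78672041e-04,  2.36505717e+01]), 'force': array([-0.34577541,  0.08333758, -0.1760086 ]), 'torque': array([ 0.02910564,  0.01575892, -0.02466086]), 'gripper_force': 0.0, 'gripper_width': 91.02972009280147}
```

View pics/side0.png

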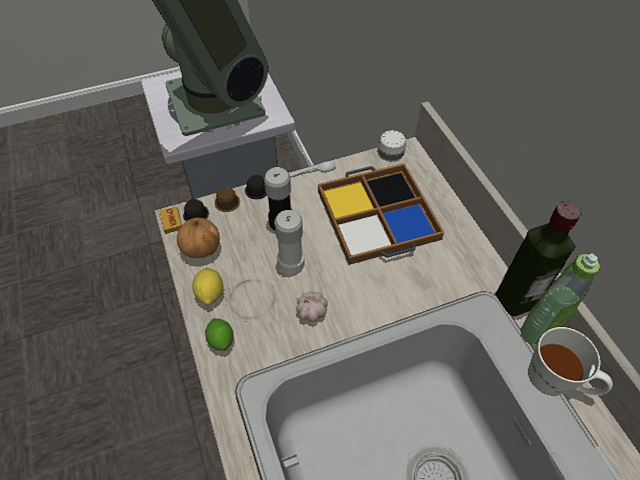

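View pics/top0.png

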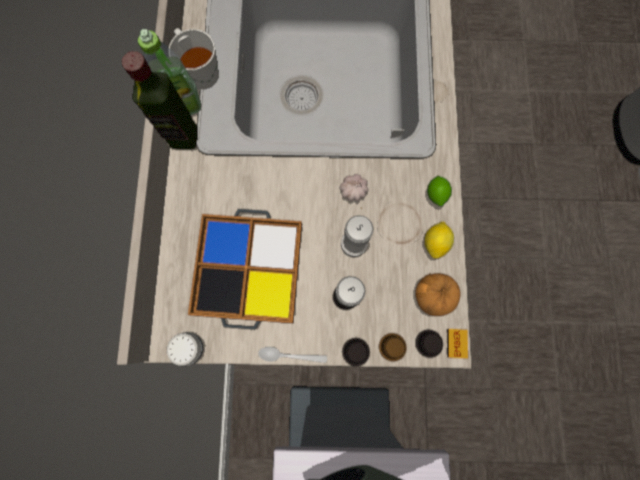

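Side view: tray centre ~(380,213); white mill head (289,217), black mill head (277,175), lemon (208,286), garlic (312,306). Top view: tray ~(246,268), white mill top (359,228), black mill top (350,290), garlic (354,188), lemon (439,241). Enlarging both.

```bash
python3 - <<'E'
import cv2
a=cv2.imread("pics/side0.png")[150:360,160:450];cv2.imwrite("pics/sidec.png",cv2.resize(a,None,fx=2.7,fy=2.7,interpolation=cv2.INTER_CUBIC))
a=cv2.imread("pics/top0.png")[165:365,185:475];cv2.imwrite("pics/topc.png",cv2.resize(a,None,fx=2.7,fy=2.7,interpolation=cv2.INTER_CUBIC))
E
```

```text
(no output)
```

View pics/sidec.png

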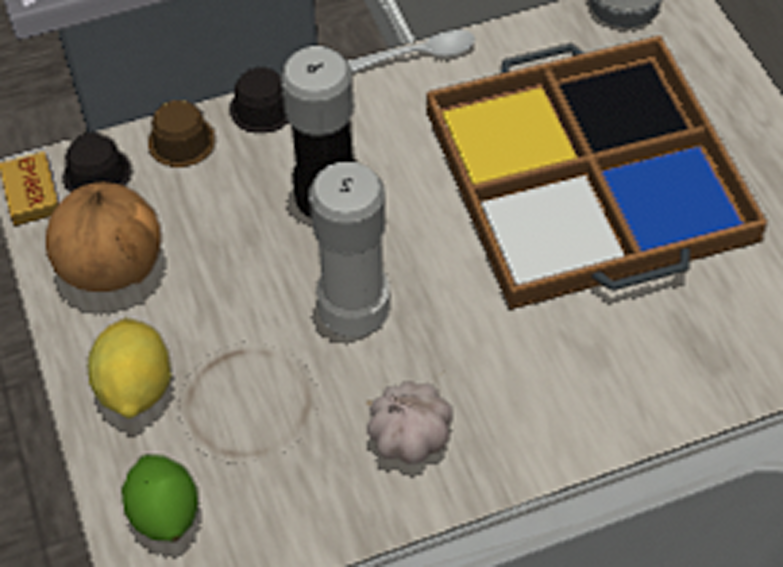

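View pics/topc.png

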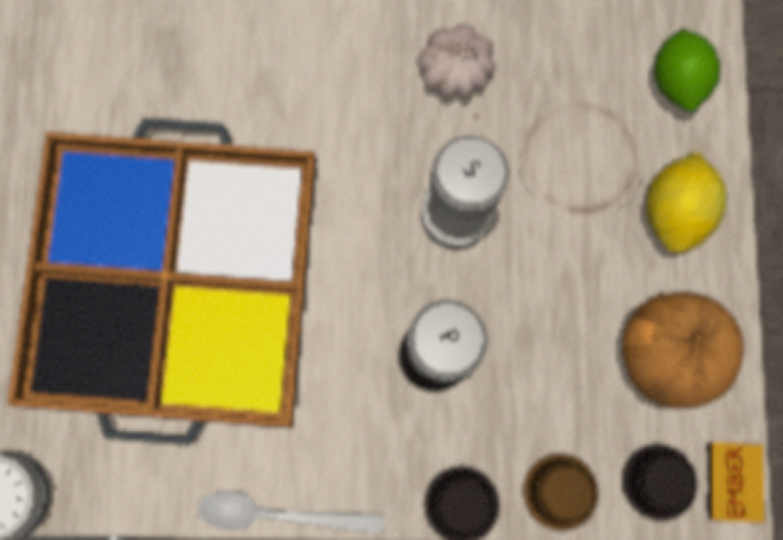

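Crops read: mill tops side (348,190)/(317,73), top (472,172)/(448,340); garlic, lemon silhouettes and tray cross/corners clear. Triangulating.

```bash
cat > h.py <<'E'
from workcell import env
import numpy as np
from scipy.optimize import least_squares
M={n:env.camera_model(n) for n in("side","top")}
OFF={"side":(160,150),"top":(185,165)}
def proj(n,P):
    m=M[n]; c=np.array(m["camera_from_world"])@np.append(P,1)
    return np.array([m["cx"]+m["fx"]*c[0]/-c[2], m["cy"]+m["fy"]*c[1]/c[2]])
def full(n,p): return np.array(OFF[n])+np.array(p)/2.7
def tri(s,t):
    r=least_squares(lambda P:np.r_[proj("side",P)-s,proj("top",P)-t],[450,-50,30]); return r.x,np.abs(r.fun).max()
def ray(n,p,z):
    return least_squares(lambda q:proj(n,[q[0],q[1],z])-p,[450,-50]).x
E
python3 - <<'E'
from h import *
D=dict(salt=((348,191),(472,172)),pepper=((317,73),(448,340)),garlic=((410,424),(457,63)),lemon=((130,367),(686,202)),
onion=((103,240),(682,350)),lime=((160,497),(686,70)),yellow=((510,136),(227,348)),white=((550,231),(239,219)),blue=((671,199),(113,210)),black=((623,110),(97,340)),
cross=((590,158),(170,276)),c_by=((428,97),(292,424)),c_bk=((660,40),(12,404)),c_bl=((763,222),(50,134)),c_wh=((512,303),(315,155)))
for k,(s,t) in D.items():
    P,e=tri(full("side",s),full("top",t)); print(k,P.round(1),round(e,1))
print("lemon ends",ray("top",full("top",(703,155)),28).round(1),ray("top",full("top",(676,250)),28).round(1))
print("lime ends",ray("top",full("top",(686,28)),25).round(1),ray("top",full("top",(688,110)),25).round(1))
E
```

```text
salt [533.   14.9 136.4] 1.0
pepper [426.8  29.6 135.4] 0.8
garlic [646.5  14.2  18.1] 0.7
lemon [ 540.4 -150.7   26.6] 0.7
onion [ 432.9 -142.    32.5] 0.5
lime [ 641.7 -156.4   24.1] 0.4
yellow [431.2 178.9   8.9] 0.6
white [525.9 172.8   6.9] 0.1
blue [531.6 268.    7.6] 0.8
black [435.9 273.9   5. ] 0.8
cross [481.4 221.9  19.6] 1.2
c_by [378.1 130.3  18.8] 0.8
c_bk [388.8 327.8  18.3] 0.9
c_bl [584.8 314.5  22.5] 0.6
c_wh [575.7 119.3   8.5] 0.6
lemon ends [ 575.1 -165.6] [ 504.4 -142.9]
lime ends [ 674.2 -158.5] [ 610.1 -157.1]
```

```bash
cat >> h.py <<'E'
def go(x,y,z,yaw,done=None):
    s=env.state(); r=s["ee_rot"]; p=s["ee_pos"]; a=np.radians(r[2])
    d=np.array([x,y,z])-p
    print("t",round(s["time_s"],1),"pos",p.round(1),"rot",r.round(1),"w",round(s["gripper_width"],1),"gf",round(s["gripper_force"],1),"F",s["force"].round(1))
    sp=-((yaw-r[2]+180)%360-180)/8
    for nm,b in(("now",a),("after spin",np.radians(yaw))):
        print(nm,"units",(np.array([np.cos(b)*d[0]+np.sin(b)*d[1],np.sin(b)*d[0]-np.cos(b)*d[1],-d[2]])/30).round(2),"spin",round(sp,2))
E
python3 -c "
from h import *
go(540,-152,213,-17.8)
for n,s,t in (('salt',(348,191),(472,172)),('pepper',(317,73),(448,340))):
  print(n,ray('top',full('top',t),144).round(1),ray('side',full('side',s),144).round(1))"
python3 -m jog '{"jaw":[91,91,91,91,91,91],"slide":[[0,0,0],[0,0,0],[0,0,0],[0,0,0],[0,0,0],[0,0,0]],"spin":[0.87,0.87,0.87,0.87,0.87,0.85]}'
```

```text
t 0.1 pos [ 230.5 -526.3  213.2] rot [-179.9    0.    23.7] w 91.0 gf 0.0 F [-0.3  0.1 -0.2]
now units [ 1.446e+01 -7.290e+00  1.000e-02] spin 5.18
after spin units [ 6.010e+00 -1.503e+01  1.000e-02] spin 5.18
salt [530.7  14.1] [539.3  14.9]
pepper [425.6  29.1] [435.   28.9]
time_s: 0.7
ee_pos: [230.6, -526.4, 213.5]
ee_rot: [-180.0, 0.0, -18.2]
force: [-0.7, 0.5, 0.2]
gripper_width: 91.1
gripper_force: 0.0
```

```bash
python3 -m jog '{"jaw":[91,91,91,91,91,91,91,91,91,91],"slide":[[0.4,-1,0],[0.4,-1,0],[0.4,-1,0],[0.4,-1,0],[0.4,-1,0],[0.4,-1,0],[0.4,-1,0],[0.4,-1,0],[0.4,-1,0],[0.4,-1,0]],"spin":[0,0,0,0,0,0,0,0,0,0]}'
python3 -m jog '{"jaw":[91,91,91,91,91,91,91],"slide":[[0.4,-1,0],[0.4,-1,0],[0.4,-1,0],[0.4,-1,0],[0.4,-1,0],[0,0,0],[0,0,0]],"spin":[0,0,0,0,0,0,0]}'
python3 - <<'E'
from h import *
import cv2
go(540,-152,14,-17.8)
for n in("salt_top",):pass
a=env.grab_frame("top")[165:365,185:475,::-1];cv2.imwrite("pics/t1.png",cv2.resize(a,None,fx=2.7,fy=2.7,interpolation=cv2.INTER_CUBIC))
E
```

```text
time_s: 1.7
ee_pos: [437.8, -277.0, 213.6]
ee_rot: [-180.0, 0.0, -18.0]
force: [0.2, -0.8, 0.5]
gripper_width: 91.5
gripper_force: 0.0
time_s: 2.4
ee_pos: [540.3, -153.7, 213.4]
ee_rot: [180.0, 0.1, -17.9]
force: [0.3, 0.2, -0.2]
gripper_width: 91.1
gripper_force: 0.0
t 2.4 pos [ 540.3 -153.7  213.4] rot [ 1.80e+02  1.00e-01 -1.79e+01] w 91.1 gf 0.0 F [ 0.3  0.2 -0.2]
now units [-0.03 -0.05  6.65] spin -0.01
after spin units [-0.03 -0.05  6.65] spin -0.01
```

```bash
python3 -c "
from h import *
for z,s,t in ((0,(353,305),(458,218)),):
  print(ray('top',full('top',t),z).round(1),ray('side',full('side',s),z).round(1))"
```

```text
[530.9  10.8] [530.9  14.7]
```

```bash
python3 -m jog '{"jaw":[91,91,91,91,91,91,91,91,91],"slide":[[0,0,0.9],[0,0,0.9],[0,0,0.9],[0,0,0.9],[0,0,0.9],[0,0,0.9],[0,0,0.9],[0,0,0.35],[0,0,0]],"spin":[0,0,0,0,0,0,0,0,0]}' 15
python3 -m jog '{"jaw":[65,50,40,40,40,40,40,40],"slide":[[0,0,0],[0,0,0],[0,0,0],[0,0,0],[0,0,0],[0,0,0],[0,0,0],[0,0,0]],"spin":[0,0,0,0,0,0,0,0]}' 15
python3 -m jog '{"jaw":[40,40,40,40,40],"slide":[[0,0,-0.4],[0,0,-0.8],[0,0,-1],[0,0,-1],[0,0,-1]],"spin":[0,0,0,0,0]}' 15
```

```text
time_s: 3.35
ee_pos: [539.1, -154.6, 13.3]
ee_rot: [180.0, 0.2, -18.0]
force: [0.3, 1.2, 0.1]
gripper_width: 91.2
gripper_force: 0.0
time_s: 4.15
ee_pos: [541.1, -154.1, 15.1]
ee_rot: [-180.0, -0.1, -18.0]
force: [0.1, 1.7, 5.2]
gripper_width: 53.4
gripper_force: 15.0
time_s: 4.65
ee_pos: [540.0, -154.1, 141.8]
ee_rot: [180.0, 0.0, -17.9]
force: [0.5, -0.0, -1.0]
gripper_width: 53.7
gripper_force: 15.0
```

```bash
python3 -c "
from h import *
go(431.5,178,160,-3.4)"
```

```text
t 4.7 pos [ 540.  -154.1  141.8] rot [180.    0.  -17.9] w 53.7 gf 15.0 F [ 0.5 -0.  -1. ]
now units [-6.85 -9.42 -0.61] spin -1.82
after spin units [ -4.27 -10.84  -0.61] spin -1.82
```

```bash
python3 -m jog '{"jaw":[40,40,40,40,40,40,40,40],"slide":[[0,0,-0.25],[0,0,-0.25],[0,0,-0.25],[0,0,-0.25],[0,0,-0.25],[0,0,-0.25],[0,0,-0.25],[0,0,-0.25]],"spin":[-0.93,-0.93,-0.93,-0.93,-0.93,-0.93,-0.93,-0.93]}' 15
python3 -m jog '{"jaw":[40,40,40,40,40,40,40,40,40,40],"slide":[[0.42,-0.97,0],[0.42,-0.97,0],[0.42,-0.97,0],[0.42,-0.97,0],[0.42,-0.97,0],[0.42,-0.97,0],[0.42,-0.97,0],[0.42,-0.97,0],[0.42,-0.97,0],[0.42,-0.97,0]],"spin":[0,0,0,0,0,0,0,0,0,0]}' 15
python3 -m jog '{"jaw":[40,40,40,40],"slide":[[0.42,-0.97,0],[0,0,0],[0,0,0],[0,0,0]],"spin":[0,0,0,0]}' 15
python3 -c "
from h import *
go(431.5,178,18,41.6)"
```

```text
time_s: 5.45
ee_pos: [540.1, -154.1, 200.9]
ee_rot: [-180.0, 0.0, 41.9]
force: [-0.1, -0.5, -0.9]
gripper_width: 53.5
gripper_force: 15.0
time_s: 6.45
ee_pos: [440.8, 148.1, 200.7]
ee_rot: [180.0, 0.0, 41.6]
force: [0.3, -0.4, -1.1]
gripper_width: 53.6
gripper_force: 15.0
time_s: 6.85
ee_pos: [431.9, 176.6, 200.5]
ee_rot: [180.0, 0.0, 41.5]
force: [-0.1, -1.0, -1.4]
gripper_width: 53.5
gripper_force: 15.0
t 6.8 pos [431.9 176.6 200.5] rot [180.    0.   41.5] w 53.5 gf 15.0 F [-0.1 -1.  -1.4]
now units [ 0.02 -0.05  6.08] spin -0.01
after spin units [ 0.02 -0.05  6.08] spin -0.01
```

```bash
python3 -m jog '{"jaw":[40,40,40,40,40,40,40,40,40,40],"slide":[[0,0,0.8],[0,0,0.9],[0,0,0.9],[0,0,0.9],[0,0,0.9],[0,0,0.9],[0,-0.05,0.5],[0,0,0.2],[0,0,0],[0,0,0]],"spin":[0,0,0,0,0,0,0,0,0,0]}' 15
python3 -m jog '{"jaw":[40,64,64,64,64],"slide":[[0,0,0.05],[0,0,0],[0,0,0],[0,0,0],[0,0,0]],"spin":[0,0,0,0,0]}' 15
python3 -m jog '{"jaw":[64,64,64,64,64,64],"slide":[[0,0,-0.4],[0,0,-0.8],[0,0,-1],[0,0,-1],[0,0,-1],[0,0,-1]],"spin":[0,0,0,0,0,0]}' 15
python3 -c "
from h import *
go(646.5,14,165,90)"
```

```text
time_s: 7.85
ee_pos: [431.6, 177.8, 20.7]
ee_rot: [180.0, -0.0, 41.5]
force: [-0.1, 0.5, -0.7]
gripper_width: 53.6
gripper_force: 15.0
time_s: 8.35
ee_pos: [430.9, 178.5, 18.9]
ee_rot: [180.0, 0.0, 41.6]
force: [-0.2, -0.3, 0.2]
gripper_width: 63.5
gripper_force: 0.0
time_s: 8.95
ee_pos: [430.6, 178.4, 176.1]
ee_rot: [180.0, 0.0, 41.6]
force: [0.2, -0.5, 0.7]
gripper_width: 63.9
gripper_force: 0.0
t 8.9 pos [430.6 178.4 176.1] rot [180.    0.   41.6] w 63.9 gf 0.0 F [ 0.2 -0.5  0.7]
now units [1.75 8.88 0.37] spin -6.05
after spin units [-5.48  7.2   0.37] spin -6.05
```

```bash
python3 -m jog '{"jaw":[91,91,91,91,91,91],"slide":[[0,0,0],[0,0,0],[0,0,0],[0,0,0],[0,0,0],[0,0,0]],"spin":[0.87,0.87,0.87,0.87,0.87,0.85]}' 10
python3 -m jog '{"jaw":[91,91,91,91,91,91,91,91,91,91],"slide":[[0.9,0.685,0],[0.9,0.685,0],[0.9,0.685,0],[0.9,0.685,0],[0.9,0.685,0],[0.9,0.685,0],[0.9,0.685,0],[0.9,0.685,0],[0,0,0],[0,0,0]],"spin":[0,0,0,0,0,0,0,0,0,0]}' 10
python3 - <<'E'
from h import *
import cv2
go(646.5,14,9,0)
a=env.grab_frame("side")[150:360,160:450,::-1];cv2.imwrite("pics/s1.png",cv2.resize(a,None,fx=2.7,fy=2.7,interpolation=cv2.INTER_CUBIC))
E
```

```text
time_s: 9.55
ee_pos: [430.7, 178.5, 174.8]
ee_rot: [180.0, 0.0, -0.3]
force: [-0.6, 0.1, -0.2]
gripper_width: 91.2
gripper_force: 0.0
time_s: 10.55
ee_pos: [646.5, 13.7, 174.1]
ee_rot: [-180.0, 0.1, -0.1]
force: [-0.9, 0.3, -1.0]
gripper_width: 91.0
gripper_force: 0.0
t 10.6 pos [646.5  13.7 174.1] rot [-1.8e+02  1.0e-01 -1.0e-01] w 91.0 gf 0.0 F [-0.9  0.3 -1. ]
now units [-0.   -0.01  5.5 ] spin -0.01
after spin units [-0.   -0.01  5.5 ] spin -0.01
```

View pics/s1.png

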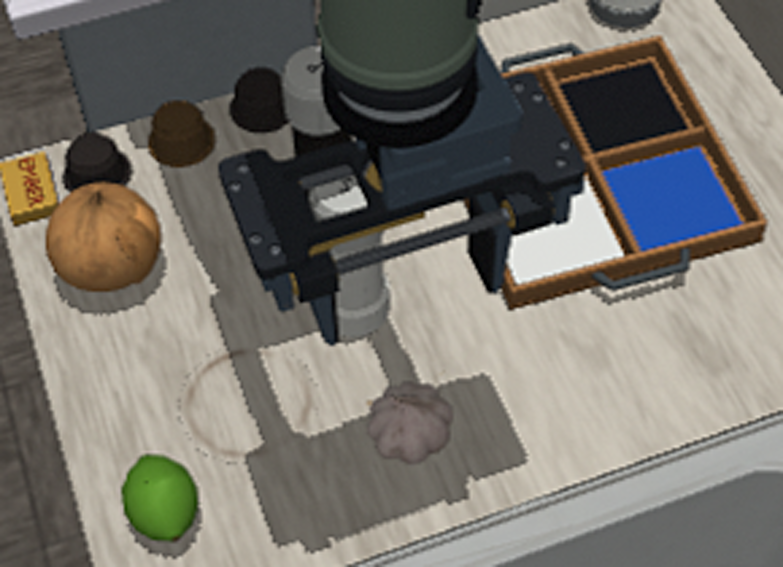

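The gripper stands over the garlic at (410,424); the mills and lime are untouched, and the lemon has left its place.

```bash
python3 -m jog '{"jaw":[91,91,91,91,91,91,91,91],"slide":[[0,0,0.8],[0,0,0.9],[0,0,0.9],[0,0,0.9],[0,0,0.9],[0,0,0.8],[0,0,0.3],[0,0,0]],"spin":[0,0,0,0,0,0,0,0]}' 10
python3 -m jog '{"jaw":[65,50,40,40,40,40,40,40],"slide":[[0,0,0],[0,0,0],[0,0,0],[0,0,0],[0,0,0],[0,0,0],[0,0,0],[0,0,0]],"spin":[0,0,0,0,0,0,0,0]}' 10
python3 -m jog '{"jaw":[40,40,40,40,40,40,40],"slide":[[0,0,-0.4],[0,0,-0.8],[0,0,-1],[0,0,-1],[0,0,-1],[0,0,-1],[0,0,-1]],"spin":[-0.87,-0.87,-0.87,-0.87,-0.87,-0.85,0]}' 10
python3 -c "
from h import *
go(532,267.2,190,41.6)"
```

```text
time_s: 11.4
ee_pos: [645.3, 14.7, 9.1]
ee_rot: [-180.0, 0.2, 0.0]
force: [1.0, 0.2, -0.2]
gripper_width: 90.9
gripper_force: 0.0
time_s: 12.2
ee_pos: [647.1, 13.9, 10.5]
ee_rot: [180.0, -0.1, -0.0]
force: [-0.3, 0.0, 5.2]
gripper_width: 55.3
gripper_force: 10.0
time_s: 12.9
ee_pos: [646.4, 14.0, 196.4]
ee_rot: [-180.0, 0.1, 41.7]
force: [-0.1, 0.9, -1.0]
gripper_width: 55.7
gripper_force: 10.0
t 12.9 pos [646.4  14.  196.4] rot [-1.80e+02  1.00e-01  4.17e+01] w 55.7 gf 10.0 F [-0.1  0.9 -1. ]
now units [ 2.77 -8.84  0.21] spin 0.01
after spin units [ 2.75 -8.84  0.21] spin 0.01
```

```bash
python3 -m jog '{"jaw":[40,40,40,40,40,40,40,40,40,40],"slide":[[0.305,-0.982,0],[0.305,-0.982,0],[0.305,-0.982,0],[0.305,-0.982,0],[0.305,-0.982,0],[0.305,-0.982,0],[0.305,-0.982,0],[0.305,-0.982,0],[0.305,-0.982,0],[0,0,0]],"spin":[0,0,0,0,0,0,0,0,0,0]}' 10
python3 -m jog '{"jaw":[40,40,40,40,40,40,40],"slide":[[0,0,0],[0,0,0.8],[0,0,1],[0,0,1],[0,0,0.6],[0,0,0],[0,0,0]],"spin":[0,0,0,0,0,0,0]}' 10
python3 - <<'E'
from h import *
import cv2
go(532,267.2,13.5,41.6)
a=env.grab_frame("side")[150:360,160:450,::-1];cv2.imwrite("pics/s2.png",cv2.resize(a,None,fx=2.7,fy=2.7,interpolation=cv2.INTER_CUBIC))
E
```

```text
time_s: 13.9
ee_pos: [530.7, 269.9, 195.2]
ee_rot: [-179.9, 0.0, 41.8]
force: [-0.5, -0.1, -1.3]
gripper_width: 55.5
gripper_force: 10.0
time_s: 14.6
ee_pos: [533.2, 266.2, 94.1]
ee_rot: [180.0, 0.0, 41.5]
force: [0.1, -0.2, 0.1]
gripper_width: 55.6
gripper_force: 10.0
t 14.6 pos [533.2 266.2  94.1] rot [180.    0.   41.5] w 55.6 gf 10.0 F [ 0.1 -0.2  0.1]
now units [-0.01 -0.05  2.69] spin -0.01
after spin units [-0.01 -0.05  2.69] spin -0.01
```

View pics/s2.png

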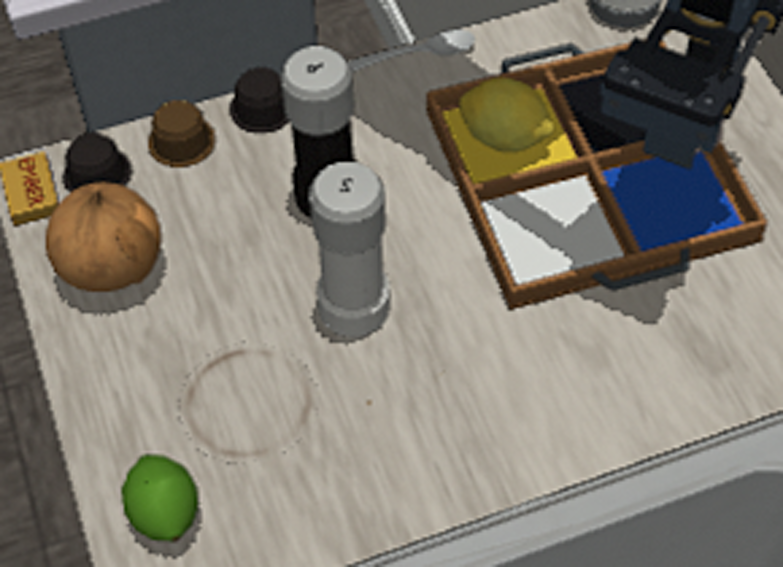

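The lemon lies in the yellow compartment at (510,115), and the gripper is over the blue one at (680,130). Lowering the garlic.

```bash
python3 -m jog '{"jaw":[40,40,40,40,40,40,40],"slide":[[0,-0.03,0.8],[0,0,0.9],[0,0,0.6],[0,0,0.25],[0,0,0.1],[0,0,0.05],[0,0,0]],"spin":[0,0,0,0,0,0,0]}' 10
python3 -m jog '{"jaw":[58,61,65,65,65],"slide":[[0,0,0],[0,0,0],[0,0,0],[0,0,0],[0,0,0]],"spin":[0,0,0,0,0]}' 10
python3 -m jog '{"jaw":[65,65,65,65,65,65,65,65],"slide":[[0,0,-0.3],[0,0,-0.6],[0,0,-1],[0,0,-1],[0,0,-1],[0,0,-1],[0,0,-1],[0,0,0]],"spin":[0,0,0,0,0,0,0,0]}' 10
python3 -c "
from h import *
go(531.5,14,190,0)"
```

```text
time_s: 15.35
ee_pos: [532.4, 267.7, 16.0]
ee_rot: [180.0, -0.1, 41.6]
force: [-4.9, -2.8, 8.2]
gripper_width: 56.0
gripper_force: 10.0
time_s: 15.85
ee_pos: [532.0, 267.6, 12.9]
ee_rot: [180.0, -0.0, 41.6]
force: [0.4, 0.4, -0.3]
gripper_width: 64.9
gripper_force: 0.0
time_s: 16.65
ee_pos: [534.3, 268.8, 195.4]
ee_rot: [179.8, -0.6, 41.6]
force: [-0.3, 0.3, 0.3]
gripper_width: 65.2
gripper_force: 0.0
t 16.6 pos [534.3 268.8 195.4] rot [179.8  -0.6  41.6] w 65.2 gf 0.0 F [-0.3  0.3  0.3]
now units [-5.71  6.29  0.18] spin 5.2
after spin units [-0.09  8.49  0.18] spin 5.2
```

```bash
python3 -m jog '{"jaw":[91,91,91,91,91,91],"slide":[[0,0,0],[0,0,0],[0,0,0],[0,0,0],[0,0,0],[0,0,0]],"spin":[0.87,0.87,0.87,0.87,0.87,0.85]}' 25
python3 -m jog '{"jaw":[91,91,91,91,91,91,91,91,91,91],"slide":[[0,0.943,0],[0,0.943,0],[0,0.943,0],[0,0.943,0],[0,0.943,0],[0,0.943,0],[0,0.943,0],[0,0.943,0],[0,0.943,0],[0,0,0]],"spin":[0,0,0,0,0,0,0,0,0,0]}' 25
python3 -m jog '{"jaw":[91,91],"slide":[[0,0,0],[0,0,0]],"spin":[0,0]}' 25
python3 - <<'E'
from h import *
import cv2
go(531.5,14,102,0)
a=env.grab_frame("side")[150:360,160:450,::-1];cv2.imwrite("pics/s3.png",cv2.resize(a,None,fx=2.7,fy=2.7,interpolation=cv2.INTER_CUBIC))
E
```

```text
time_s: 17.25
ee_pos: [531.4, 267.4, 189.2]
ee_rot: [180.0, 0.1, -0.3]
force: [-0.2, -0.1, 0.3]
gripper_width: 91.1
gripper_force: 0.0
time_s: 18.25
ee_pos: [531.1, 10.4, 189.4]
ee_rot: [179.9, 0.1, -0.2]
force: [-0.2, 0.5, -0.1]
gripper_width: 90.7
gripper_force: 0.0
time_s: 18.45
ee_pos: [531.6, 13.8, 189.7]
ee_rot: [-180.0, 0.0, 0.0]
force: [0.2, -0.0, 0.1]
gripper_width: 91.2
gripper_force: 0.0
t 18.4 pos [531.6  13.8 189.7] rot [-180.    0.    0.] w 91.2 gf 0.0 F [ 0.2 -0.   0.1]
now units [-0.   -0.01  2.92] spin 0.0
after spin units [-0.   -0.01  2.92] spin 0.0
```

View pics/s3.png

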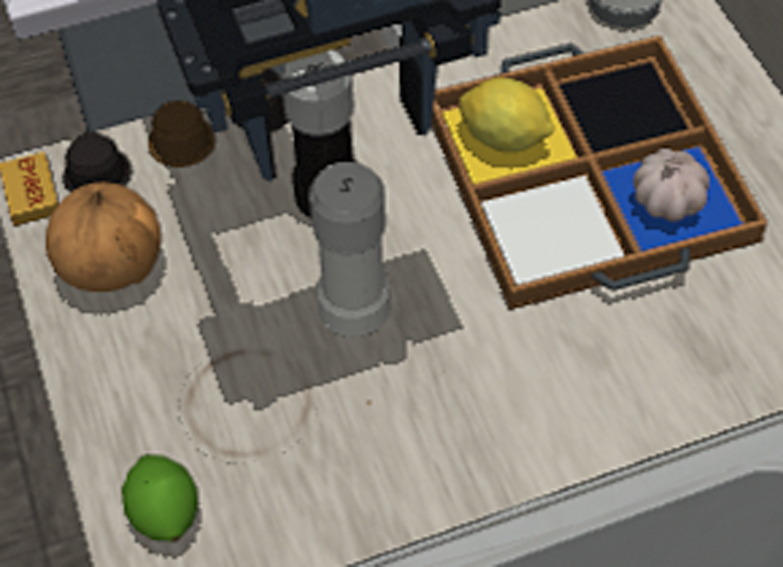

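Lemon (505,115) and garlic (672,186) both sit in their compartments. The jaws straddle the white mill (348,190).

```bash
python3 -m jog '{"jaw":[80,72,66,62,60,58],"slide":[[0,0,0.7],[0,0,0.9],[0,0,0.8],[0,0,0.4],[0,0,0.12],[0,0,0]],"spin":[0,0,0,0,0,0]}' 10
python3 -m jog '{"jaw":[56,54,52,51,50,49,48,47,40,40],"slide":[[0,0,0],[0,0,0],[0,0,0],[0,0,0],[0,0,0],[0,0,0],[0,0,0],[0,0,0],[0,0,0],[0,0,0]],"spin":[0,0,0,0,0,0,0,0,0,0]}' 10
python3 -m jog '{"jaw":[40,40,40],"slide":[[0,0,0],[0,0,-0.2],[0,0,-0.6]],"spin":[0,0,0]}' 25
python3 -c "
from h import *
go(526.3,172.3,170,0)"
```

```text
time_s: 19.1
ee_pos: [532.0, 13.5, 102.5]
ee_rot: [180.0, -0.0, 0.0]
force: [0.3, -1.3, -0.9]
gripper_width: 58.3
gripper_force: 0.0
time_s: 20.1
ee_pos: [531.8, 13.2, 102.4]
ee_rot: [-180.0, -0.0, -0.0]
force: [0.9, 2.0, 1.0]
gripper_width: 47.8
gripper_force: 10.0
time_s: 20.4
ee_pos: [530.0, 12.7, 124.9]
ee_rot: [179.9, 0.3, -0.0]
force: [-0.3, -0.3, -2.2]
gripper_width: 47.4
gripper_force: 24.9
t 20.4 pos [530.   12.7 124.9] rot [179.9   0.3  -0. ] w 47.4 gf 24.9 F [-0.3 -0.3 -2.2]
now units [-0.12 -5.32 -1.5 ] spin -0.0
after spin units [-0.12 -5.32 -1.5 ] spin -0.0
```

```bash
python3 -m jog '{"jaw":[40,40,40,40,40,40,40,40,40,40],"slide":[[0,0,-0.8],[0,0,-0.8],[0,0,-0.4],[-0.03,-0.5,0],[-0.03,-0.7,0],[-0.03,-0.9,0],[-0.03,-0.9,0],[-0.03,-0.9,0],[-0.03,-0.7,0],[0,-0.5,0]],"spin":[0,0,0,0,0,0,0,0,0,0]}' 25
python3 -m jog '{"jaw":[40,40,40],"slide":[[0,-0.2,0],[0,0,0],[0,0,0]],"spin":[0,0,0]}' 25
python3 - <<'E'
from h import *
import cv2
go(526.3,172.3,104.5,0)
a=env.grab_frame("side")[120:330,160:450,::-1];cv2.imwrite("pics/s4.png",cv2.resize(a,None,fx=2.7,fy=2.7,interpolation=cv2.INTER_CUBIC))
E
```

```text
time_s: 21.4
ee_pos: [525.0, 168.0, 184.7]
ee_rot: [180.0, 0.2, 0.1]
force: [0.7, -0.5, -2.2]
gripper_width: 47.6
gripper_force: 24.9
time_s: 21.7
ee_pos: [526.3, 171.5, 186.0]
ee_rot: [180.0, 0.0, -0.0]
force: [0.3, -0.1, -1.6]
gripper_width: 48.0
gripper_force: 24.9
t 21.7 pos [526.3 171.5 186. ] rot [180.   0.  -0.] w 48.0 gf 24.9 F [ 0.3 -0.1 -1.6]
now units [ 0.   -0.03  2.72] spin -0.01
after spin units [ 0.   -0.03  2.72] spin -0.01
```

View pics/s4.png

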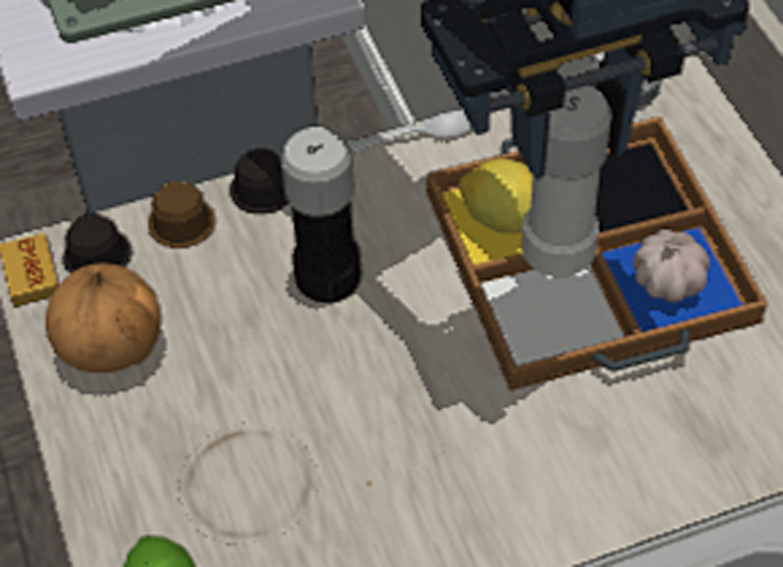

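The white mill hangs upright (565,180) over the white pad. Lowering gently.

```bash
python3 -m jog '{"jaw":[40,40,40,40,40,40,40],"slide":[[0,0,0.6],[0,0,0.9],[0,0,0.6],[0,0,0.3],[0,0,0.2],[0,0,0.08],[0,0,0]],"spin":[0,0,0,0,0,0,0]}' 25
python3 -m jog '{"jaw":[40,40],"slide":[[0,0,0.03],[0,0,0]],"spin":[0,0]}' 15
python3 -m jog '{"jaw":[48,50,53,57,62,66],"slide":[[0,0,0],[0,0,0],[0,0,0],[0,0,0],[0,0,0],[0,0,0]],"spin":[0,0,0,0,0,0]}' 10
python3 -m jog '{"jaw":[66,66,66,80,90],"slide":[[0,0,-0.3],[0,0,-0.7],[0,0,-1],[0,0,-1],[0,0,-1]],"spin":[0,0,0,0,0]}' 10
python3 -c "
from h import *
go(427.5,29,102,0)"
```

```text
time_s: 22.45
ee_pos: [527.8, 172.4, 109.0]
ee_rot: [-179.9, -0.2, -0.1]
force: [-2.8, -0.1, 10.4]
gripper_width: 47.7
gripper_force: 25.0
time_s: 22.65
ee_pos: [528.5, 172.8, 108.9]
ee_rot: [-179.9, -0.3, -0.1]
force: [-2.4, 0.5, 13.4]
gripper_width: 47.7
gripper_force: 15.0
time_s: 23.25
ee_pos: [526.4, 172.0, 104.8]
ee_rot: [180.0, 0.0, -0.0]
force: [0.4, 0.3, 0.8]
gripper_width: 65.2
gripper_force: 0.0
time_s: 23.75
ee_pos: [526.4, 172.0, 226.8]
ee_rot: [180.0, -0.0, -0.0]
force: [0.4, -0.5, -0.5]
gripper_width: 79.1
gripper_force: 0.0
t 23.8 pos [526.4 172.  226.8] rot [180.  -0.  -0.] w 79.1 gf 0.0 F [ 0.4 -0.5 -0.5]
now units [-3.29  4.77  4.16] spin -0.0
after spin units [-3.3   4.77  4.16] spin -0.0
```

```bash
python3 -m jog '{"jaw":[91,91,91,91,91,91,91,91],"slide":[[-0.66,0.954,0],[-0.66,0.954,0],[-0.66,0.954,0],[-0.66,0.954,0],[-0.66,0.954,0],[0,0,0],[0,0,0],[0,0,0]],"spin":[0,0,0,0,0,0,0,0]}' 10
python3 - <<'E'
from h import *
import cv2
go(426.8,29.2,102,0)
a=env.grab_frame("side")[120:330,160:450,::-1];cv2.imwrite("pics/s5.png",cv2.resize(a,None,fx=2.7,fy=2.7,interpolation=cv2.INTER_CUBIC))
E
```

```text
time_s: 24.55
ee_pos: [428.2, 29.6, 225.5]
ee_rot: [-180.0, -0.1, -0.0]
force: [-0.3, -0.6, 0.5]
gripper_width: 90.7
gripper_force: 0.0
t 24.6 pos [428.2  29.6 225.5] rot [-1.8e+02 -1.0e-01 -0.0e+00] w 90.7 gf 0.0 F [-0.3 -0.6  0.5]
now units [-0.05  0.01  4.12] spin -0.0
after spin units [-0.05  0.01  4.12] spin -0.0
```

View pics/s5.png

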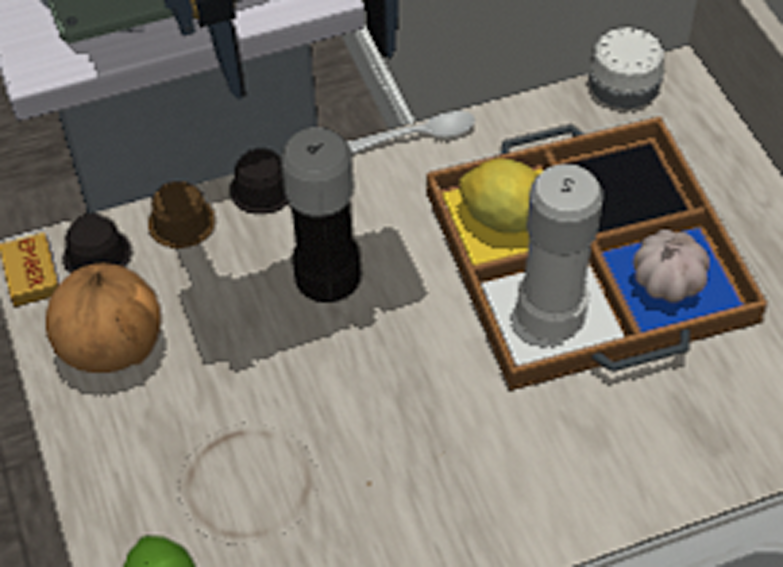

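The white mill stands upright on its pad (550,255), and the black mill (318,155) is beneath the open jaws.

```bash
python3 -m jog '{"jaw":[90,80,72,66,62,60,58],"slide":[[-0.03,0,0.7],[0,0,0.9],[0,0,0.9],[0,0,0.8],[0,0,0.5],[0,0,0.3],[0,0,0]],"spin":[0,0,0,0,0,0,0]}' 10
python3 -m jog '{"jaw":[56,54,52,51,50,49,48,47,40,40],"slide":[[0,0,0],[0,0,0],[0,0,0],[0,0,0],[0,0,0],[0,0,0],[0,0,0],[0,0,0],[0,0,0],[0,0,0]],"spin":[0,0,0,0,0,0,0,0,0,0]}' 10
python3 -m jog '{"jaw":[40,40,40,40,40,40,40],"slide":[[0,0,0],[0,0,-0.2],[0,0,-0.6],[0,0,-0.9],[0,0,-0.9],[0,0,-0.9],[0,0,-0.4]],"spin":[0,0,0,0,0,0,0]}' 25
python3 -c "
from h import *
go(437.1,272.7,200,0)"
```

```text
time_s: 25.3
ee_pos: [426.2, 29.5, 101.0]
ee_rot: [180.0, 0.1, 0.0]
force: [0.4, -0.2, 0.9]
gripper_width: 58.1
gripper_force: 0.0
time_s: 26.3
ee_pos: [426.6, 29.1, 102.2]
ee_rot: [-180.0, -0.0, -0.0]
force: [-0.2, 1.0, 2.1]
gripper_width: 47.8
gripper_force: 10.0
time_s: 27.0
ee_pos: [427.1, 28.7, 221.2]
ee_rot: [180.0, -0.2, -0.0]
force: [0.5, 0.3, -2.5]
gripper_width: 47.5
gripper_force: 25.0
t 27.0 pos [427.1  28.7 221.2] rot [180.   -0.2  -0. ] w 47.5 gf 25.0 F [ 0.5  0.3 -2.5]
now units [ 0.33 -8.13  0.71] spin -0.0
after spin units [ 0.33 -8.13  0.71] spin -0.0
```

```bash
python3 -m jog '{"jaw":[40,40,40,40,40,40,40,40,40,40],"slide":[[0,-0.5,0],[0.05,-0.8,0],[0.05,-0.95,0],[0.05,-0.95,0],[0.05,-0.95,0],[0.05,-0.95,0],[0.05,-0.95,0],[0.05,-0.95,0],[0,-0.7,0],[0,-0.43,0]],"spin":[0,0,0,0,0,0,0,0,0,0]}' 25
python3 -m jog '{"jaw":[40,40,40,40,40],"slide":[[0,0,0],[0,0,0.7],[0,0,0.7],[0,0,0],[0,0,0]],"spin":[0,0,0,0,0]}' 25
python3 - <<'E'
from h import *
import cv2
go(437.1,272.7,106,0)
a=env.grab_frame("side")[120:330,160:450,::-1];cv2.imwrite("pics/s6.png",cv2.resize(a,None,fx=2.7,fy=2.7,interpolation=cv2.INTER_CUBIC))
E
```

```text
time_s: 28.0
ee_pos: [436.7, 273.9, 218.4]
ee_rot: [179.9, 0.1, 0.0]
force: [-0.5, 0.7, -1.6]
gripper_width: 47.7
gripper_force: 25.0
time_s: 28.5
ee_pos: [437.1, 271.9, 177.2]
ee_rot: [179.9, 0.0, -0.1]
force: [0.3, -0.8, -2.0]
gripper_width: 47.6
gripper_force: 25.0
t 28.5 pos [437.1 271.9 177.2] rot [ 1.799e+02  0.000e+00 -1.000e-01] w 47.6 gf 25.0 F [ 0.3 -0.8 -2. ]
now units [-0.   -0.03  2.37] spin -0.01
after spin units [-0.   -0.03  2.37] spin -0.01
```

View pics/s6.png

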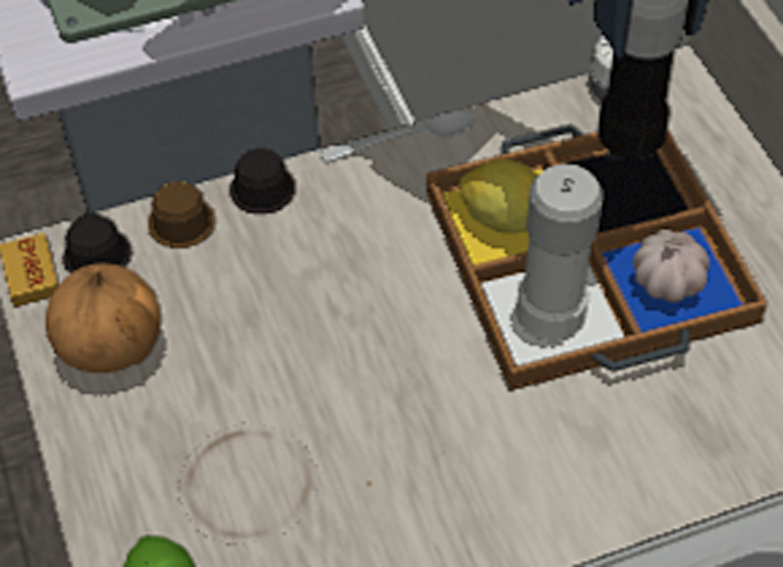

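The black mill hangs upright (640,90) over the black pad. Lowering.

```bash
python3 -m jog '{"jaw":[40,40,40,40,40,40,40],"slide":[[0,0,0.6],[0,0,0.8],[0,0,0.4],[0,0,0.25],[0,0,0.15],[0,0,0.1],[0,0,0]],"spin":[0,0,0,0,0,0,0]}' 25
python3 -m jog '{"jaw":[40,40],"slide":[[0,0,0.05],[0,0,0]],"spin":[0,0]}' 15
python3 -m jog '{"jaw":[48,50,53,57,62,66],"slide":[[0,0,0],[0,0,0],[0,0,0],[0,0,0],[0,0,0],[0,0,0]],"spin":[0,0,0,0,0,0]}' 10
python3 -m jog '{"jaw":[66,66,66,66,66],"slide":[[0,0,-0.3],[0,0,-0.7],[0,0,-1],[0,0,-1],[0,0,-1]],"spin":[0,0,0,0,0]}' 10
python3 -m jog '{"jaw":[66,66,66,66,66,66,66,66],"slide":[[0,1,-0.2],[0,1,0],[0,1,0],[0,1,0],[0,1,0],[0,1,0],[0,1,0],[0,0.5,0]],"spin":[0,0,0,0,0,0,0,0]}'
python3 - <<'E'
from h import *
import cv2
for n,y,x in(("side",120,160),("top",165,185)):
    a=env.grab_frame(n)[y:y+210,x:x+290,::-1];cv2.imwrite(f"pics/f_{n}.png",cv2.resize(a,None,fx=2.7,fy=2.7,interpolation=cv2.INTER_CUBIC))
E
```

```text
time_s: 29.25
ee_pos: [437.9, 273.3, 109.2]
ee_rot: [-179.9, -0.1, -0.0]
force: [0.1, 0.6, 1.5]
gripper_width: 47.5
gripper_force: 25.0
time_s: 29.45
ee_pos: [438.6, 273.7, 109.0]
ee_rot: [-179.9, -0.2, -0.0]
force: [-2.1, -0.9, 8.5]
gripper_width: 47.6
gripper_force: 15.1
time_s: 30.05
ee_pos: [437.0, 272.8, 106.3]
ee_rot: [180.0, 0.0, -0.0]
force: [0.4, 0.2, -0.1]
gripper_width: 65.4
gripper_force: 0.0
time_s: 30.55
ee_pos: [437.0, 272.8, 228.3]
ee_rot: [-180.0, -0.0, -0.0]
force: [0.3, 0.6, -0.7]
gripper_width: 66.0
gripper_force: 0.0
time_s: 31.35
ee_pos: [436.8, 46.0, 233.3]
ee_rot: [180.0, -0.0, -0.1]
force: [0.2, -0.9, 0.4]
gripper_width: 65.6
gripper_force: 0.0
```

View pics/f_side.png

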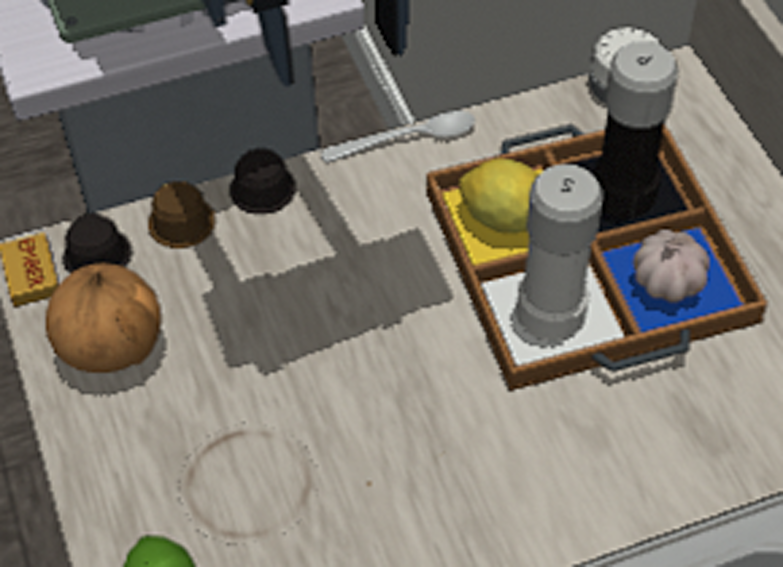

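View pics/f_top.png

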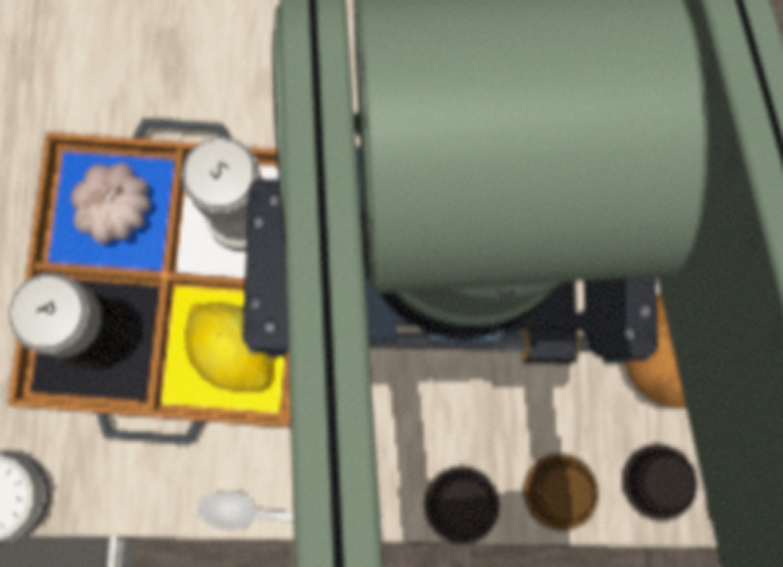

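All four things are in place: both mills upright on their pads, with the lemon at (230,348) and the garlic at (112,203) in the top crop. The onion and lime have not moved, and the arm is clear.

```bash
python3 -c "
from workcell import env
print(env.job_done())"
```

```text
the job is handed in; nothing more can be done
None
```

The job is handed in: the lemon, garlic, white mill and black mill were placed in that order on their pads, both mills upright, and the onion and lime were left where they were, at about 31 s of the 112 s allowed.

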